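# Close the instrument container for the steriliser and take off its dust cover

### The job

Get the packed instrument container ready for the steriliser: lower its two nested lids onto it together as one (taken by the inner lid, since the outer one only rests on it), and when they are fully down and let go, swing both clamp levers shut over the inner lid. Then lift the outer lid, the dust cover that would keep the steam out, off alone, leaving the inner lid clamped and undisturbed. Finish while still holding the dust cover level, about 10 cm above where it sat, and leave everything else on the tray where it is.

Things in the scene. Friction and masses are not known exactly. Their poses are not given: they have to be found in the camera images.
- container: Small sterilising container: open metal pan 50 mm (x) by 126 mm (y) outside, 52 mm high, forceps packed in it; it stands firm on the tray. Origin: centre of its underside, z up, y along its length. The top 6 mm of its walls lean in by 3 mm as a lead-in. A clamp lever is hinged at each end. With the lids fully down, the inner lid's origin is 36 mm and the dust cover's 54 mm above this origin.
- container_mouth (a point): centre of the container's open mouth, 52 mm above the tray
- inner_lid: Inner lid, at first on the tray, the dust cover nested on it. Skirt 59 mm (x) by 135 mm (y) outside, 55x131 inside, 18 mm high; fits over the container either way round with 2.5 mm play a side. On top a holed plateau 47x119x6 mm. From each end a lug 24 mm wide, 4 thick, sticks out 11.5 mm at the skirt's top for the clamp noses. Origin: centre of the skirt's lower edge. 0.17 kg.
- inner_lid_rim (a point): centre of the inner lid, half way up its skirt (9 mm above its lower edge). The skirt stands 2 mm farther out than the cover on each side, so fingers closed low on it across the 59 mm width hold the inner lid, which carries the cover. The underside of its top plate, which rests on the container's rim, is 16 mm above the skirt's lower edge.
- dust_cover: Dust cover, the outer lid: shallow metal cover 55 mm (x) by 127 mm (y), 14 mm high, open below; it sits loose over the inner lid's plateau (2 mm play a side), its edge 18 mm above the inner lid's origin. Origin: centre of its lower edge, z up. 0.13 kg.
- cover_handle (a point): middle of the bow handle on the dust cover: round bar 10 mm thick along y, straight for 52 mm, its axis 32 mm above the cover's origin, 13 mm of free space under it. Lifting it lifts the cover only.
- clamp_left (a joint): Clamp lever on the container's +y end, rad: 0 = shut (upright, nose over the inner lid's lug), grows as it leans outwards, stop at 0.85; starts at 0.45 to 0.75. Stiff hinge (0.05 N m), stays where left. Hinge axis along the container's x, 84.5 mm from its centre along y, 30 mm above its underside. It can only hook over the lug when the lid is down.
- clamp_right (a joint): the same lever on the container's -y end, mirrored
- clamp_left_tab (a point): Edge of the thumb tab at the free end of clamp_left, 40 mm from its hinge (moves with it); shut, it stands 89 mm from the container's centre along y, 70 mm above the tray. Lever: metal plate 21 mm wide, 2.5 mm thick. Push the tab from outside with closed fingertips, following it inwards and upwards in its arc about the hinge; a level push can jam by friction when it leans far out.
- clamp_right_tab (a point): the same point on clamp_right
- right_rail (a point): top of the cart's fixed tubular push rail on the right side of the tray, 243 mm above the tray, running roughly along x at this y; the arm starts on the far side of it and must pass over it
- left_rail (a point): top of the same kind of rail on the left side of the tray
- cotton_jar: bystander: clear jar with cotton and a screw lid, 75 mm across, 94 mm high, back left
- vial_needle: bystander: glass vial with a needle standing in its stopper, 28 mm across, 110 mm high, at the back
- tape_roll: bystander: white roll of fabric plaster standing on its flat face, 49 mm across, 25 mm high, at the back, middle
- med_cup: bystander: small clear dosing cup upside down, 41 mm across, 34 mm high, at the back
- small_vial: bystander: small vial, 24 mm across, 41 mm high, at the back beside the dosing cup

How it is judged:
By the outcome, as a careful person would: the job done as asked, in the order asked, and still so for the second after the job is handed in, while the arm keeps its last pose, push and grip.
It also fails if it takes over 66 s, if anything falls off the work surface, if the arm or the gripper's body presses on something with over 40 N, if the wrist force passes 120 N, or if a joint passes its speed limit or range.

### The arm

A 7-joint arm with a two-finger parallel gripper is mounted at the origin on a cart in front of the work surface, level with it; the furniture and walls round the work are solid. World frame = base frame: x ahead of the robot, y to its left, z up, the work surface at z = 0. Lengths are in m, angles in rad, forces in N, time in s.
With the tool pointing down it reaches from about 0.425 to 0.95 m from the base axis. Payload 4.7 kg.
Tool frame: the origin (TCP) lies on the centre line of the jaws, within the pads' length; the fingertips stand r.tip_reach ahead of it and the grasp point (between the pads) lies 8 mm behind it (r.tip_reach is the distance from the TCP to the fingertips, in m); z points along the fingers, y is the line along which they close (so a half turn about z gives the same grasp; the last joint's range is limited). The gripper opens to 87 mm and grips with 3 to 60 N. Pads are 19 mm wide; open, the fingers measure 117 mm over their backs; the gripper's body (75 mm by 190 mm) begins 51 mm behind the grasp point.
Start: joints at [-1.224, 0.469, -0.049, 1.532, 0.024, 1.141, -0.082], TCP at [0.248, 0.628, 0.234] pointing down, gripper open.
Joint ranges: [-2.59, 2.59], [-0.33, 1.99], [-1.39, 1.29], [0.1, 2.45], [-1.04, 4.18], [0.21, 1.99], [-2.66, 2.66]. Speed limits (rad/s): [2.57, 2.57, 3.14, 3.14, 3.14, 3.14, 3.14].

### API

Orientations are given as a unit quaternion [w, x, y, z].
In Python, from rig import r, vision, hand_in gives the robot as it stands.
- The arm moves only by the tool play_rows, never from a script. Its argument "deltas" is a list of rows, each a list of 6 numbers: the shift along the tool's x, y, z each as a share of 0.1 m, from -1 to 1, then the turn, a rotation vector about the tool's x, y, z each as a share of 0.5 rad, from -1 to 1. In form: [[dx, dy, dz, wx, wy, wz], ...]. A call has 1 to 10 rows; each row shifts and turns the commanded pose from where the row before left it, along the tool's axes as they then stand; what a row does not reach is not made up. A row lasts 1/10 s, in which the tool goes at most 50 mm and 8.59 degrees, less where a joint would pass 70% of its speed; a pose out of reach is approached as far as the arm can. A call with a number of a shift or a turn outside -1 to 1 is refused whole. A call with a gripper value outside its range is refused whole. "jaw" is the closure, from 0 (fully open) to 1 (shut), set as the call begins (left out, the last holds). The fingers move at their own pace and stop on an object; "newtons" is the grip in N (left out, the last holds). Time passes only in rows, so rows that do not move let the fingers close. It gives the time, the measured TCP pose, the force, the opening and the grip force at its end, in the units of the state.
- r.get_state(): the state, without advancing time (a new reading comes with each control period).
- vision.read_camera(name): name is "side" or "top"; returns a dict with "image" (400x640x3 uint8, red, green, blue), "vertical_fov" (degrees; the focal length in pixels is half the picture's height over the tangent of half this angle, whatever the lens; pixels are square), "cx", "cy" (the principal point, pixels), "rvec" (rotation vector, rad) and "tvec" (3), from world to camera coordinates, as OpenCV has them. Camera axes: x right, y down, z forward; pixel columns grow to the right and rows downward; lengths in m; the calibration is good to about 2 mm. A picture is of the moment at which its call begins. There is no depth.
- hand_in(): hands the job in; it is judged then, once.
The state is a dict: "clock": time; "q": joint angles; "qvel": joint speeds; "joint_torque": joint torques, N m; "tcp_pos": TCP position; "tool_rot": TCP orientation; "force": force on the tool from outside, world axes, zero at the start; "ft_torque": the same for the moment, N m; "width": finger opening in m; "grip_force": force on a finger pad.
Only numpy, scipy, OpenCV 4.12 (cv2) and the standard library are available. Lean on these libraries where they do the work, as an engineer would, in place of code of your own. Each camera call takes 0.05 s, during which the arm holds its last target. There are 200 camera calls.

## Working session

There is one attempt and no reset: what is moved stays moved. The work goes in short steps, Python scripts to look and compute and a tool call to move; the robot and the scene stay as the last step left them, time stands still between calls to the robot, and variables do not carry over. Pictures are saved under pics/ and viewed, at most 10 in all, crops included, and the job is handed in when it is done.

Besides the shell and the picture viewer there is one more tool, called after "Request:" in YAML: its name, and indented under it one key for each argument. play_rows: Moves the arm, as the interface text tells. Its arguments: {"type":"object","properties":{"deltas":{"type":"array","items":{"type":"array","items":{"type":"number"}}},"jaw":{"type":"number"},"newtons":{"type":"number"}},"required":["deltas"]}

```bash
mkdir -p pics; ls
python3 - <<'E'
from rig import r, vision
import cv2
s=r.get_state()
print({k:s[k] for k in("clock","tcp_pos","tool_rot","width","force")},r.tip_reach)
for n in("top","side"):
    d=vision.read_camera(n)
    cv2.imwrite(f"pics/{n}0.png",d["image"][:,:,::-1])
    print(n,d["vertical_fov"],d["cx"],d["cy"],d["rvec"],d["tvec"])
E
```

```text
pics
{'clock': 0.0, 'tcp_pos': array([0.24749468, 0.62738413, 0.23246341]), 'tool_rot': array([-1.62325050e-04,  1.86762980e-01,  9.82404497e-01, -9.82948832e-04]), 'width': 0.08726008714264508, 'force': array([ 1.00440353, -0.41421014, -0.08924806])} 0.011
top 48.81614898112998 321.94519639552027 200.5509368949085 [ 2.11861418 -2.17155011  0.12486436] [0.05871973 0.57498083 1.35655759]
side 55.930439447943996 318.12399207080995 201.20956018047562 [ 2.21445227 -0.7200472   0.32888818] [-0.44570879  0.37462631  0.88264804]
```

View pics/top0.png

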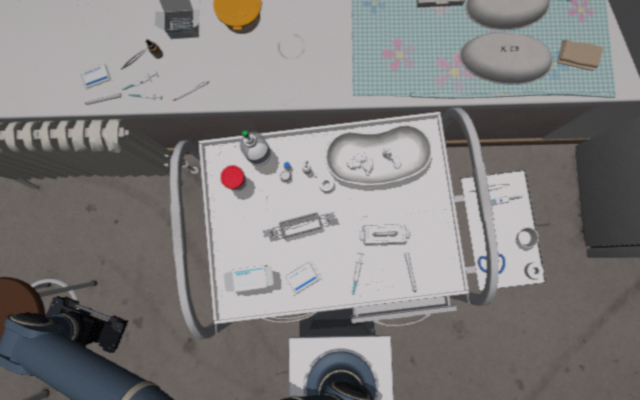

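View pics/side0.png

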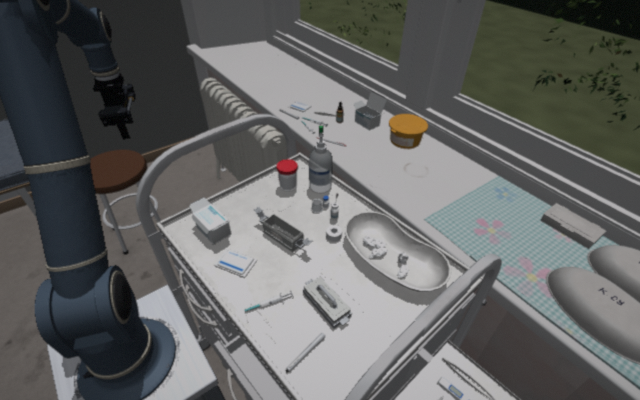

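The top view shows the container at about (300,227) with a lever at each end, and the lids at about (385,234). The arm is outside the left rail. I'll enlarge both objects next.

```bash
cat > h.py <<'E'
import numpy as np, cv2
from rig import r, vision
from scipy.spatial.transform import Rotation as R
def cam(n):
    d=vision.read_camera(n); im=d["image"]; f=im.shape[0]/2/np.tan(np.radians(d["vertical_fov"])/2)
    K=np.array([[f,0,d["cx"]],[0,f,d["cy"]],[0,0,1]]); return im,K,np.array(d["rvec"]),np.array(d["tvec"])
def ray(c,uv):
    _,K,rv,t=c; M=cv2.Rodrigues(rv)[0]
    return -M.T@t, M.T@np.linalg.inv(K)@np.array([uv[0],uv[1],1.])
def plane(c,uv,z):
    o,d=ray(c,uv); return o+d*(z-o[2])/d[2]
def proj(c,P):
    return cv2.projectPoints(np.atleast_2d(np.array(P,float)),c[2],c[3],c[1],None)[0][:,0]
def tri(c1,a,c2,b):
    o1,d1=ray(c1,a);o2,d2=ray(c2,b); d1/=np.linalg.norm(d1);d2/=np.linalg.norm(d2)
    s=np.linalg.lstsq(np.c_[d1,-d2],o2-o1,rcond=None)[0]; p=o1+s[0]*d1;q=o2+s[1]*d2
    return (p+q)/2,np.linalg.norm(p-q)
def crop(c,x,y,w,h,k): return cv2.resize(c[0][y:y+h,x:x+w],None,fx=k,fy=k,interpolation=cv2.INTER_CUBIC)[:,:,::-1]
def st():
    s=r.get_state(); Rm=R.from_quat(np.r_[s["tool_rot"][1:],s["tool_rot"][0]]); return s,np.array(s["tcp_pos"]),Rm
E
python3 - <<'E'
from h import *
t=cam("top"); s=cam("side")
a=crop(t,255,200,160,60,5); b=np.hstack([crop(s,250,200,66,60,5)[:, :],crop(s,294,268,66,60,5)])
b=cv2.resize(b,(800,int(b.shape[0]*800/b.shape[1])))
print(a.shape,b.shape,800/660*5)
cv2.imwrite("pics/a.png",a);cv2.imwrite("pics/b.png",b)
E
```

```text
(300, 800, 3) (363, 800, 3) 6.0606060606060606
```

View pics/a.png

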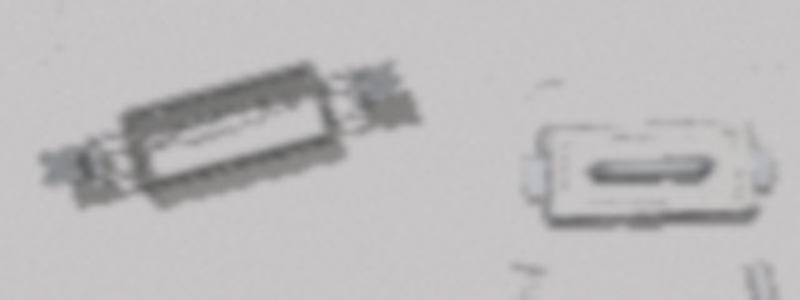

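View pics/b.png

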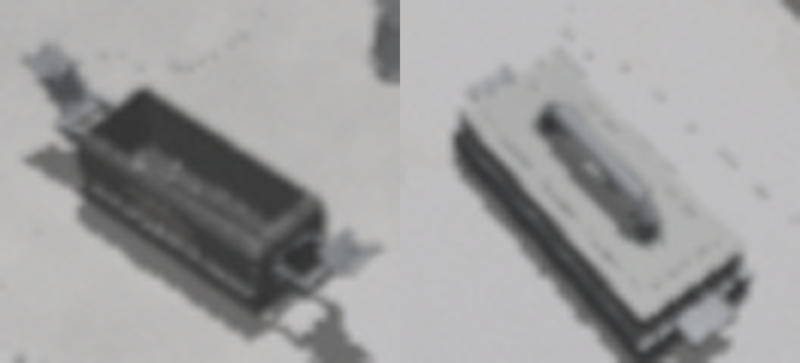

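The top crop shows the container rim with corners near (125,115), (315,65), (340,140) and (150,190), and the handle at about (595..710,169). The side crop shows the rim corners at (145,90), (82,145), (325,200) and (265,245), and the handle from (548,112) to (650,222). I'll turn these into positions.

Run:
```python
from h import *
t=cam("top"); s=cam("side")
T=lambda u,v:((u+.5)/5-.5+255,(v+.5)/5-.5+200)
S=lambda u,v:(u/6.0606-.4+250,v/6.0606-.4+200)
S2=lambda u,v:((u-400)/6.0606-.4+294,v/6.0606-.4+268)
print("top cam",ray(t,(0,0))[0],"side cam",ray(s,(0,0))[0])
tp=[T(125,115),T(315,65),T(340,140),T(150,190)]
sp=[S(145,90),S(325,200),S(265,245),S(82,145)]
for n,c,pp in(("top",t,tp),("side",s,sp)):
    q=np.array([plane(c,p,.052) for p in pp])[:,:2]
    print(n,q.round(4).tolist(),"ctr",q.mean(0).round(4),"long",np.linalg.norm(q[0]-q[1]).round(4),np.linalg.norm(q[3]-q[2]).round(4),"short",np.linalg.norm(q[0]-q[3]).round(4),np.linalg.norm(q[1]-q[2]).round(4),"yaw of y-axis",[np.degrees(np.arctan2(-d[0],d[1])).round(2) for d in(q[0]-q[1],q[3]-q[2])])
for n,c,pp in(("top",t,[T(595,169),T(708,166)]),("side",s,[S2(553,117),S2(650,222)])):
    q=np.array([plane(c,p,.05) for p in pp]);print("handle",n,q.round(4).tolist(),q.mean(0).round(4),np.degrees(np.arctan2(-(q[0]-q[1])[0],(q[0]-q[1])[1])))
# cover top corners z=.032
for n,c,pp in(("top",t,[T(543,126),T(745,122),T(758,212),T(548,216)]),("side",s,[S2(560,50),S2(742,255),S2(638,325),S2(462,115)])):
    q=np.array([plane(c,p,.032) for p in pp])[:,:2];print("cover",n,q.round(4).tolist(),q.mean(0).round(4),np.degrees(np.arctan2(-(q[0]-q[1])[0],(q[0]-q[1])[1])),np.degrees(np.arctan2(-(q[3]-q[2])[0],(q[3]-q[2])[1])))
for p,q in((T(42,172),S(45,45)),(T(62,160),S(60,60)),(T(395,75),S(360,240))): print("tab",tri(t,p,s,q))
```

```text
top cam [0.3916497  0.02414175 1.42138213] side cam [ 0.11647187 -0.58532124  0.87287004]
top [[0.5085, 0.178], [0.5369, 0.0588], [0.4896, 0.0443], [0.4615, 0.163]] ctr [0.4991 0.111 ] long 0.1226 0.122 short 0.0494 0.0494 yaw of y-axis [np.float64(13.37), np.float64(13.34)]
side [[0.5079, 0.1758], [0.5392, 0.0576], [0.499, 0.0502], [0.4616, 0.1602]] ctr [0.5019 0.1109] long 0.1222 0.1162 short 0.0488 0.0408 yaw of y-axis [np.float64(14.85), np.float64(18.79)]
handle top [[0.4678, -0.1135, 0.05], [0.468, -0.1834, 0.05]] [ 0.4679 -0.1484  0.05  ] 0.11606419360034306
handle side [[0.4638, -0.1236, 0.05], [0.4656, -0.1887, 0.05]] [ 0.4647 -0.1562  0.05  ] 1.6444099215935795
cover top [[0.4967, -0.0836], [0.496, -0.2106], [0.4394, -0.216], [0.4401, -0.0847]] [ 0.4681 -0.1487] -0.28779903926807116 -0.2952733608064213
cover side [[0.4952, -0.0864], [0.4946, -0.215], [0.4398, -0.2149], [0.4396, -0.0892]] [ 0.4673 -0.1514] -0.26189009900836074 0.05807639160608324
tab (array([0.47622839, 0.22759049, 0.06125349]), np.float64(0.005546744505781652))
tab (array([0.48138083, 0.21688917, 0.05631826]), np.float64(0.0005370058841504217))
tab (array([0.52680982, 0.00939082, 0.07421711]), np.float64(0.000619315600239821))
```

Request:
play_rows:
  deltas:
    - [0,0,-0.45,0,0,0]
    - [0,0,-0.45,0,0,0]
    - [0,0,-0.45,0,0,0]
    - [-0.4,0,0,0,0,0.12]
    - [-0.4,0,0,0,0,0.12]
    - [-0.4,0,0,0,0,0.12]
    - [-0.4,0,0,0,0,0.12]
    - [-0.4,0,0,0,0,0.12]
    - [-0.4,0,0,0,0,0.12]
    - [-0.4,0,0,0,0,0.12]
  jaw: 0

```text
clock: 1.3
tcp_pos: [0.485, 0.4802, 0.3683]
tool_rot: [-0.0, 0.389, 0.921, -0.0]
force: [0.8, 0.3, 0.3]
width: 0.0871
grip_force: 0.0
```

Request:
play_rows:
  deltas:
    - [-0.4,-0.05,0,0,0,0.12]
    - [-0.4,-0.05,0,0,0,0.12]
    - [-0.4,-0.1,0,0,0,0.13]
    - [-0.4,-0.1,0,0,0,0.13]
    - [-0.4,-0.1,0,0,0,0.13]
    - [-0.4,-0.1,0,0,0,0.13]
    - [-0.4,-0.1,0,0,0,0.13]
    - [-0.4,-0.1,0,0,0,0.13]
    - [-0.4,-0.1,0,0,0,0.13]
    - [-0.4,-0.1,0,0,0,0.13]

```text
clock: 2.3
tcp_pos: [0.5899, 0.0931, 0.3685]
tool_rot: [0.0, 0.659, 0.752, 0.0]
force: [-0.1, -1.2, 0.7]
width: 0.0868
grip_force: 0.0
```

```bash
cat >> h.py <<'E'
def need(xy,z,yaw):
    "yaw: world angle of tool y, deg; prints tool-frame shifts (shares of .1 m) and turn (shares of .5 rad) + tilt"
    s,p,Rm=st(); M=Rm.as_matrix(); cur=np.degrees(np.arctan2(M[1,1],M[0,1]))
    d=M.T@(np.array([*xy,z])-p)/.1
    tgt=np.array([[np.sin(np.radians(yaw)),np.cos(np.radians(yaw)),0],[-np.cos(np.radians(yaw)),np.sin(np.radians(yaw)),0],[0,0,-1]]).T
    w=(Rm.inv()*R.from_matrix(tgt)).as_rotvec()/.5
    print("t",round(s["clock"],2),"tcp",p.round(4),"yaw",cur.round(2),"need",d.round(3),"w",w.round(3),"width",round(s["width"],4),"F",np.round(s["force"],1),"grip",round(s["grip_force"],1))
E
python3 - <<'E'
from h import *
s,p,Rm=st(); print(Rm.as_matrix().round(3)); need((.4675,-.15),.10,0)
E
```

```text
[[-0.132  0.991  0.   ]
 [ 0.991  0.132  0.   ]
 [ 0.     0.    -1.   ]]Traceback (most recent call last):
  File "<stdin>", line 2, in <module>
  File "h.py", line 26, in need
    w=(Rm.inv()*R.from_matrix(tgt)).as_rotvec()/.5
                ~~~~~~~~~~~~~^^^^^
  File "scipy/spatial/transform/_rotation.pyx", line 1143, in scipy.spatial.transform._rotation.Rotation.from_matrix
ValueError: Non-positive determinant (left-handed or null coordinate frame) in rotation matrix 0: [[ 0. -1.  0.]
 [ 1.  0.  0.]
 [ 0.  0. -1.]].
```

```bash
sed -i 's/\[\[np.sin(np.radians(yaw)),np.cos(np.radians(yaw)),0\],\[-np.cos(np.radians(yaw)),/[[-np.sin(np.radians(yaw)),np.cos(np.radians(yaw)),0],[np.cos(np.radians(yaw)),/' h.py
python3 - <<'E'
from h import *
need((.4675,-.15),.10,0)
E
```

```text
t 2.3 tcp [0.5899 0.0931 0.3685] yaw 7.57 need [-2.249 -1.534  2.684] w [ 0.    -0.     0.264] width 0.0868 F [-0.1 -1.2  0.7] grip 0.0
```

Request:
play_rows:
  deltas:
    - [-0.375,-0.255,0,0,0,0]
    - [-0.375,-0.255,0.2,0,0,0]
    - [-0.375,-0.255,0.3,0,0,0]
    - [-0.375,-0.255,0.3,0,0,0]
    - [-0.375,-0.255,0.3,0,0,0]
    - [-0.375,-0.255,0.3,0,0,0]
    - [0,0,0.4,0,0,0.264]
    - [0,0,0.4,0,0,0]
    - [0,0,0.3,0,0,0]
    - [0,0,0,0,0,0]

```text
clock: 3.3
tcp_pos: [0.4721, -0.1348, 0.1249]
tool_rot: [-0.003, 0.706, 0.708, -0.003]
force: [-0.8, 0.2, 0.1]
width: 0.0868
grip_force: 0.0
```

Run:
```python
from h import *
need((.4675,-.15),.015,0)
t=cam("top"); s=cam("side")
a=np.hstack([crop(t,350,200,70,70,6),crop(s,285,235,70,70,6)])
cv2.imwrite("pics/c.png",cv2.resize(a,(800,400)))
```

```text
t 3.3 tcp [ 0.4721 -0.1348  0.1249] yaw 0.16 need [-0.153 -0.037  1.099] w [-0.017 -0.002  0.006] width 0.0868 F [-0.8  0.2  0.1] grip 0.0
```

View pics/c.png

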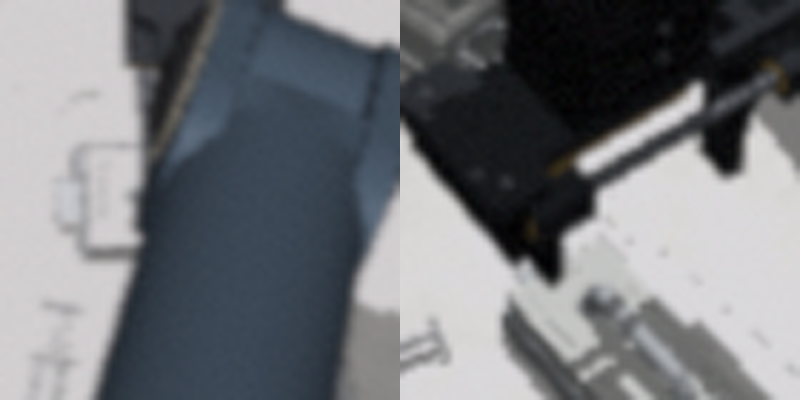

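The lid's left end is visible beside the arm, and the fingers straddle the lid above it. I'll correct xy and go down.

Request:
play_rows:
  deltas:
    - [-0.15,-0.037,0,-0.017,0,0.006]
    - [0,0,0.2,0,0,0]
    - [0,0,0.2,0,0,0]
    - [0,0,0.2,0,0,0]
    - [0,0,0,0,0,0]
    - [0,0,0,0,0,0]

```text
clock: 4.0
tcp_pos: [0.4733, -0.1509, 0.0698]
tool_rot: [0.004, 0.707, 0.707, 0.004]
force: [0.9, 0.4, -0.3]
width: 0.0871
grip_force: 0.0
```

Run:
```python
from h import *
need((.4675,-.15),.015,0)
```

```text
t 4.0 tcp [ 0.4733 -0.1509  0.0698] yaw 0.01 need [ 0.009 -0.064  0.548] w [0.023 0.001 0.   ] width 0.0871 F [ 0.9  0.4 -0.3] grip 0.0
```

Request:
play_rows:
  deltas:
    - [0.01,-0.06,0.15,0.023,0,0]
    - [0,0,0.15,0,0,0]
    - [0,0,0.15,0,0,0]
    - [0,0,0.08,0,0,0]
    - [0,0,0,0,0,0]
    - [0,0,0,0,0,0]

```text
clock: 4.6
tcp_pos: [0.4662, -0.1497, 0.0154]
tool_rot: [-0.001, 0.707, 0.707, -0.001]
force: [-0.0, -0.3, 0.8]
width: 0.0872
grip_force: 0.0
```

Run:
```python
from h import *
need((.4675,-.15),.015,0)
```

```text
t 4.6 tcp [ 0.4662 -0.1497  0.0154] yaw -0.0 need [-0.003  0.013  0.004] w [-0.005  0.    -0.   ] width 0.0872 F [-0.  -0.3  0.8] grip 0.0
```

Request:
play_rows:
  deltas:
    - [0,0,0,0,0,0]
    - [0,0,0,0,0,0]
    - [0,0,0,0,0,0]
    - [0,0,0,0,0,0]
    - [0,0,0,0,0,0]
    - [0,0,0,0,0,0]
    - [0,0,0,0,0,0]
    - [0,0,0,0,0,0]
  jaw: 1
  newtons: 35

```text
clock: 5.4
tcp_pos: [0.4663, -0.1496, 0.0153]
tool_rot: [-0.001, 0.707, 0.707, -0.001]
force: [0.3, -0.2, 3.2]
width: 0.059
grip_force: 34.9
```

Request:
play_rows:
  deltas:
    - [0,0,-0.1,0,0,0]
    - [0,0,-0.2,0,0,0]
    - [0,0,-0.3,0,0,0]
    - [0,0,-0.3,0,0,0]
    - [0,0,-0.2,0,0,0]
    - [0.1,0.02,-0.1,0,0,0]
    - [0.2,0.02,0,0,0,0]
    - [0.3,0.04,0,0,0,0]
    - [0.3,0.04,0,0,0,0]
    - [0.3,0.04,0,0,0,0]

```text
clock: 6.4
tcp_pos: [0.4813, -0.0286, 0.135]
tool_rot: [-0.002, 0.707, 0.707, -0.002]
force: [1.7, -1.0, -3.1]
width: 0.0588
grip_force: 34.9
```

Request:
play_rows:
  deltas:
    - [0.3,0.04,0,0,0,0]
    - [0.3,0.04,0,0,0,0]
    - [0.3,0.04,0,0,0,0]
    - [0.3,0.03,0,0,0,0]
    - [0.2,0.02,0,0,0,0]
    - [0,0,0,0,0,-0.12]
    - [0,0,0,0,0,-0.12]
    - [0,0,0,0,0,-0.12]
    - [0,0,0,0,0,-0.11]
    - [0,0,0,0,0,0]

```text
clock: 7.4
tcp_pos: [0.4984, 0.11, 0.1348]
tool_rot: [-0.002, 0.619, 0.785, -0.002]
force: [0.5, 0.4, -3.2]
width: 0.0588
grip_force: 34.9
```

Run:
```python
from h import *
need((.5,.111),.13,13.5)
t=cam("top"); s=cam("side")
c=proj(s,[[.5,.111,.08]])[0];print(c)
a=np.hstack([crop(t,255,195,100,75,4),crop(s,235,175,100,75,4)])
cv2.imwrite("pics/d.png",a)
```

```text
t 7.4 tcp [0.4984 0.11   0.1348] yaw 13.45 need [0.006 0.018 0.048] w [-0.009 -0.001 -0.002] width 0.0588 F [ 0.5  0.4 -3.2] grip 34.9
[281.92688064 221.0942353 ]
```

View pics/d.png

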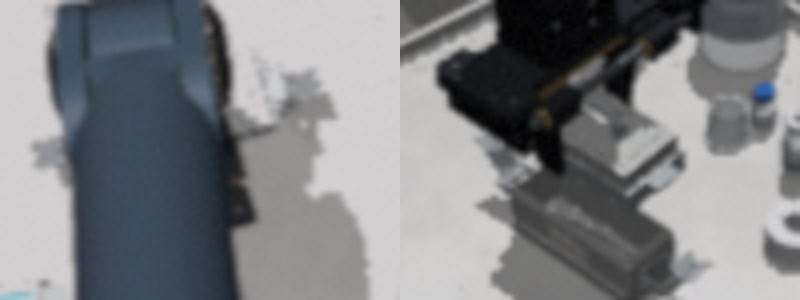

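The held lid hangs level above the container, with its lug at about (655,180) in the side panel. I'll take one sharper crop to compare the lid with the container before lowering.

Run:
```python
from h import *
s=cam("side")
cv2.imwrite("pics/e.png",crop(s,254,192,60,60,10)[:,:])
a,b=np.radians(13.45),None
u=lambda x,y,z,c,yaw:[c[0]+x*np.cos(yaw)-y*np.sin(yaw),c[1]+x*np.sin(yaw)+y*np.cos(yaw),z]
P=lambda L:((proj(s,L)-[254,192]+.5)*10-.5).round(0).tolist()
yl=np.radians(13.45); c=(.4984,.110); z0=.1195
print("lid: skirt low -x-y, low +x-y, top -x-y,top +x-y, lug tip -,+ ; cover top -x-y,+x-y",P([u(-.0295,-.0675,z0,c,yl),u(.0295,-.0675,z0,c,yl),u(-.0295,-.0675,z0+.018,c,yl),u(.0295,-.0675,z0+.018,c,yl),u(-.012,-.079,z0+.018,c,yl),u(.012,-.079,z0+.018,c,yl),u(-.0275,-.0635,z0+.032,c,yl),u(.0275,-.0635,z0+.032,c,yl)]))
c=(.5,.111); 
print("cont: rim46 -x-y,+x-y,-x+y; base -x-y,-x+y",P([u(-.025,-.063,.046,c,yl),u(.025,-.063,.046,c,yl),u(-.025,.063,.046,c,yl),u(-.025,-.063,.0,c,yl),u(-.025,.063,.0,c,yl)]))
```

```text
lid: skirt low -x-y, low +x-y, top -x-y,top +x-y, lug tip -,+ ; cover top -x-y,+x-y [[373.0, 370.0], [515.0, 256.0], [370.0, 324.0], [514.0, 210.0], [445.0, 309.0], [503.0, 262.0], [362.0, 277.0], [498.0, 171.0]]
cont: rim46 -x-y,+x-y,-x+y; base -x-y,-x+y [[385.0, 525.0], [501.0, 429.0], [86.0, 322.0], [391.0, 627.0], [99.0, 425.0]]
```

View pics/e.png

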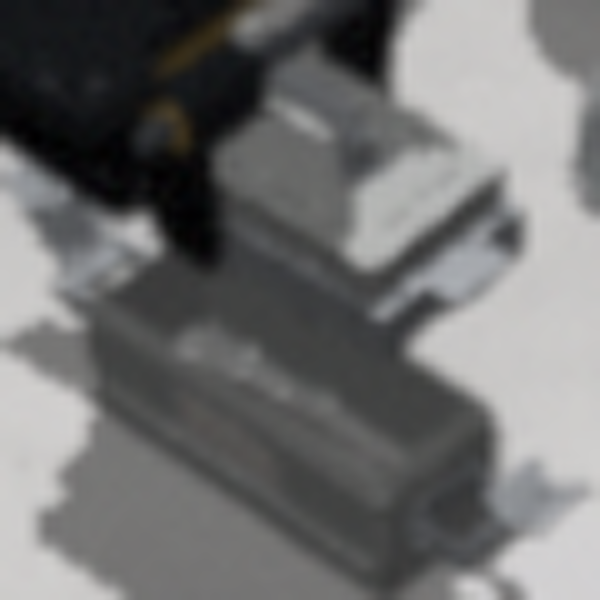

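The container's rim and shoulder sit slightly towards +x of my first estimate. My relative estimate puts the seating pose at TCP ≈ (0.501, 0.112), yaw ≈ 13.8°. I'll lower in steps and watch the force.

Request:
play_rows:
  deltas:
    - [0.013,0.03,0,-0.009,0,-0.012]
    - [0,0,0.1,0,0,0]
    - [0,0,0.2,0,0,0]
    - [0,0,0.2,0,0,0]
    - [0,0,0.1,0,0,0]
    - [0,0,0,0,0,0]
    - [0,0,0,0,0,0]

```text
clock: 8.25
tcp_pos: [0.5024, 0.1124, 0.0751]
tool_rot: [0.0, 0.617, 0.787, 0.001]
force: [0.4, -0.8, -3.3]
width: 0.059
grip_force: 34.9
```

Run:
```python
from h import *
need((.501,.112),.0513,13.8)
```

```text
t 8.25 tcp [0.5024 0.1124 0.0751] yaw 13.8 need [-0.001 -0.015  0.238] w [ 0.004 -0.001 -0.   ] width 0.059 F [ 0.4 -0.8 -3.3] grip 34.9
```

Request:
play_rows:
  deltas:
    - [0,-0.012,0.04,0,0,0]
    - [0,0,0.04,0,0,0]
    - [0,0,0.04,0,0,0]
    - [0,0,0.03,0,0,0]
    - [0,0,0,0,0,0]

```text
clock: 8.75
tcp_pos: [0.5009, 0.1133, 0.0599]
tool_rot: [-0.0, 0.617, 0.787, 0.001]
force: [-0.5, 3.0, -2.2]
width: 0.0589
grip_force: 35.0
```

Run:
```python
from h import *
need((.501,.112),.0513,13.8)
print(st()[0]["ft_torque"])
```

```text
t 8.75 tcp [0.5009 0.1133 0.0599] yaw 13.83 need [-0.013 -0.002  0.086] w [ 0.004 -0.004  0.001] width 0.0589 F [-0.5  3.  -2.2] grip 35.0
[ 0.62680354  0.20339988 -0.06180667]
```

Request:
play_rows:
  deltas:
    - [0.012,0,0.03,0,0,0]
    - [0,0,0.03,0,0,0]
    - [0,0,0.03,0,0,0]
    - [0,0,0.01,0,0,0]
    - [0,0,0,0,0,0]
    - [0,0,0,0,0,0]

```text
clock: 9.35
tcp_pos: [0.5014, 0.1149, 0.0512]
tool_rot: [0.0, 0.617, 0.787, 0.002]
force: [-2.2, 4.8, 8.6]
width: 0.0584
grip_force: 35.0
```

Run:
```python
from h import *
need((.501,.112),.0513,13.8)
print(st()[0]["ft_torque"])
```

```text
t 9.35 tcp [0.5014 0.1149 0.0512] yaw 13.87 need [-0.027 -0.011 -0.001] w [ 0.007 -0.005  0.002] width 0.0584 F [-2.2  4.8  8.6] grip 35.0
[ 0.75681267  0.58587574 -0.09187371]
```

Request:
play_rows:
  deltas:
    - [0.015,0,0,0,0,0]
    - [0,0,0,0,0,0]

```text
clock: 9.55
tcp_pos: [0.5014, 0.115, 0.0511]
tool_rot: [0.001, 0.617, 0.787, 0.002]
force: [-1.5, 2.1, 8.5]
width: 0.0585
grip_force: 35.0
```

Request:
play_rows:
  deltas:
    - [0,0,0,0,0,0]
    - [0,0,0,0,0,0]
    - [0,0,0,0,0,0]
    - [0,0,0,0,0,0]
    - [0,0,0,0,0,0]
  jaw: 0

```text
clock: 10.05
tcp_pos: [0.5002, 0.1146, 0.0499]
tool_rot: [0.0, 0.617, 0.787, 0.001]
force: [-0.3, 0.7, -0.4]
width: 0.0855
grip_force: 0.0
```

Run:
```python
from h import *
need((.501,.112),.0513,13.8)
```

```text
t 10.05 tcp [0.5002 0.1146 0.0499] yaw 13.8 need [-0.027  0.001 -0.014] w [ 0.003 -0.001 -0.   ] width 0.0855 F [-0.3  0.7 -0.4] grip 0.0
```

Request:
play_rows:
  deltas:
    - [0,0,-0.15,0,0,0]
    - [0,0,-0.3,0,0,0]
    - [0,0,-0.4,0,0,0]
    - [0,0,-0.35,0,0,0]
    - [0.3,0,0,0,0,0]
    - [0.3,0,0,0,0,0]
    - [0.3,0,0,0,0,0]
    - [0.3,0,0,0,0,0]
    - [0.3,0,0,0,0,0]
    - [0.2,0,0,0,0,0]

```text
clock: 11.05
tcp_pos: [0.4585, 0.2821, 0.17]
tool_rot: [-0.0, 0.616, 0.788, 0.001]
force: [-0.3, -1.5, -0.5]
width: 0.0872
grip_force: 0.0
```

Run:
```python
from h import *
need((.5,.115),.1,13.8)
t=cam("top"); s=cam("side")
for p in((180,240),(172,240),(188,240)): print("rail",plane(t,p,.243))
for p in((232,265),(272,265),(235,292),(270,292)): print("box",plane(t,p,.05))
a=np.hstack([crop(t,255,195,80,60,5),crop(s,245,190,80,60,5)])
cv2.imwrite("pics/f.png",a);cv2.imwrite("pics/topf.png",t[0][:,:,::-1]);cv2.imwrite("pics/sidef.png",s[0][:,:,::-1])
```

```text
t 11.05 tcp [0.4585 0.2821 0.17  ] yaw 13.95 need [-1.722e+00 -1.000e-03  6.980e-01] w [ 0.003 -0.003  0.005] width 0.0872 F [-0.3 -1.5 -0.5] grip 0.0
rail [0.45213693 0.42454513 0.243     ]
rail [0.45266058 0.44612356 0.243     ]
rail [0.45161363 0.40298072 0.243     ]
box [0.38103048 0.32701797 0.05      ]
box [0.37814852 0.20315348 0.05      ]
box [0.2988753  0.31749927 0.05      ]
box [0.2964881  0.20998425 0.05      ]
```

View pics/f.png

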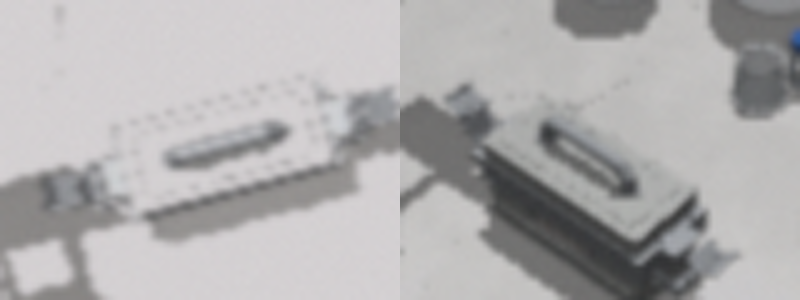

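The lids are seated and look level, with the cover on top. In the top crop, the handle runs (165,157) to (285,130) and the left tab is at (42,187). In the side crop, the handle runs (548,128) to (630,187), with tabs near (460,95) and (735,258).

Run:
```python
from h import *
t=cam("top"); s=cam("side")
T=lambda u,v:((u+.5)/5-.5+255,(v+.5)/5-.5+195)
S=lambda u,v:((u-400+.5)/5-.5+245,(v+.5)/5-.5+190)
for n,c,pp in(("top",t,[T(165,157),T(287,129)]),("side",s,[S(543,125),S(634,188)])):
    q=np.array([plane(c,p,.086) for p in pp]);d=q[0]-q[1];print("handle",n,q.round(4).tolist(),q.mean(0).round(4),"len",np.linalg.norm(d).round(4),np.degrees(np.arctan2(-d[0],d[1])).round(2))
C=np.array([.5008,.1145]);y=np.radians(13.8);yd=np.array([-np.sin(y),np.cos(y)]);xd=np.array([np.cos(y),np.sin(y)])
# lever plane: points with local x=0 -> tab: intersect rays with container's y-z plane
for nm,pp in(("L",((t,T(42,187)),(s,S(458,100)))),("R",((t,T(402,103)),(s,S(728,258))))):
  for c,p in pp:
    o,d=ray(c,p); k=np.dot(C-o[:2],xd)/np.dot(d[:2],xd); P=o+k*d; ly=abs(np.dot(P[:2]-C,yd)); print(nm,"local y,z",round(ly,4),P[2].round(4))
  print(tri(*pp[0],*pp[1]))
for a in(.45,.55,.65,.75): print(a,84.5+4.5*np.cos(a)+40*np.sin(a),30+40*np.cos(a)-4.5*np.sin(a))
# predicted top px of tab for angles
for sg in(1,-1):
  for a in(.45,.6,.75):
    ly=(84.5+4.5*np.cos(a)+40*np.sin(a))/1000;z=(30+40*np.cos(a)-4.5*np.sin(a))/1000
    P=[*(C+sg*ly*yd),z]; print(sg,a,((proj(t,P)[0]-[255,195]+.5)*5).round(0),((proj(s,P)[0]-[245,190]+.5)*5+[400,0]).round(0))
```

```text
handle top [[0.4947, 0.15, 0.086], [0.5099, 0.0755, 0.086]] [0.5023 0.1127 0.086 ] len 0.076 11.53
handle side [[0.4905, 0.1442, 0.086], [0.506, 0.0686, 0.086]] [0.4983 0.1064 0.086 ] len 0.0772 11.59
L local y,z 0.1067 0.1313
L local y,z 0.1131 0.0544
(array([0.47913956, 0.23174018, 0.04614808]), np.float64(0.0037671051349682026))
R local y,z 0.1131 0.0473
R local y,z 0.1125 0.0689
(array([0.52621098, 0.00456431, 0.070248  ]), np.float64(0.001570494947526411))
0.45 105.95063332503626 64.06053919060653
0.55 109.24384950649414 61.74888835219226
0.65 112.28983332291233 59.120013116150055
0.75 115.05815031086556 56.200180334847836
1 0.45 [ 60. 194.] [465.  94.]
1 0.6 [ 53. 196.] [460.  95.]
1 0.75 [ 48. 198.] [456.  97.]
-1 0.45 [392. 104.] [720. 259.]
-1 0.6 [399. 102.] [726. 267.]
-1 0.75 [406. 101.] [732. 275.]
```

Request:
play_rows:
  deltas:
    - [0,0,0.2,0,0,0]
    - [0,0,0.3,0,0,0]
    - [0,0,0.3,0,0,0]
    - [0,0,0.27,0,0,0]
    - [-0.12,0,0,0,0,0]
    - [-0.12,0,0,0,0,0]
    - [-0.1,0,0,0,0,0]
    - [0,0,0,0,0,0]
    - [0,0,0,0,0,0]
  jaw: 1
  newtons: 15

```text
clock: 12.15
tcp_pos: [0.4686, 0.2467, 0.0644]
tool_rot: [0.0, 0.617, 0.787, 0.002]
force: [0.2, -0.4, 0.2]
width: 0.023
grip_force: 0.0
```

```bash
cat >> h.py <<'E'
C=np.array([.5008,.1145]);YD=np.array([-np.sin(np.radians(13.8)),np.cos(np.radians(13.8))]);XD=np.array([YD[1],-YD[0]])
def loc():
    s,p,Rm=st(); d=p[:2]-C; print("t",round(s["clock"],2),"local x",round(d@XD,4),"y",round(d@YD,4),"z",p[2].round(4),"F xy(local)z",round(s["force"][:2]@XD,1),round(s["force"][:2]@YD,1),round(s["force"][2],1))
    M=Rm.as_matrix();print("tilt",(M[:2,2]).round(4),"yaw",np.degrees(np.arctan2(M[1,1],M[0,1])).round(2),"w",s["width"])
E
python3 -c "
from h import *
loc()"
```

```text
t 12.15 local x 0.0003 y 0.1361 z 0.0644 F xy(local)z 0.1 -0.5 0.2
tilt [0.0032 0.0027] yaw 13.74 w 0.02303649036099606
```

Request:
play_rows:
  deltas:
    - [0,0,0,0,0,0]
    - [-0.06,0,0,0,0,0]
    - [-0.06,0,0,0,0,0]
    - [-0.04,0,-0.02,0,0,0]
    - [-0.04,0,-0.02,0,0,0]
    - [-0.04,0,-0.02,0,0,0]
    - [0,0,0,0,0,0]

```text
clock: 12.85
tcp_pos: [0.474, 0.2225, 0.0694]
tool_rot: [0.001, 0.617, 0.787, 0.001]
force: [-0.6, 0.9, 0.2]
width: 0.0008
grip_force: 0.3
```

```bash
python3 -c "
from h import *
loc()"
```

```text
t 12.85 local x -0.0003 y 0.1113 z 0.0694 F xy(local)z -0.3 1.1 0.2
tilt [0.002  0.0007] yaw 13.73 w 0.0008380914442435108
```

Request:
play_rows:
  deltas:
    - [-0.04,0,-0.02,0,0,0]
    - [-0.04,0,-0.015,0,0,0]
    - [-0.03,0,-0.01,0,0,0]
    - [-0.03,0,0,0,0,0]
    - [0,0,0,0,0,0]
    - [0,0,0,0,0,0]

```text
clock: 13.45
tcp_pos: [0.4756, 0.2128, 0.0733]
tool_rot: [-0.001, 0.616, 0.788, 0.002]
force: [-2.1, 9.3, -3.3]
width: 0.0006
grip_force: 4.1
```

```bash
python3 -c "
from h import *
loc()"
```

```text
t 13.45 local x -0.001 y 0.1015 z 0.0733 F xy(local)z 0.2 9.5 -3.3
tilt [-0.0002  0.0043] yaw 13.92 w 0.0005578684517692593
```

Request:
play_rows:
  deltas:
    - [-0.03,0,-0.01,0,0,0]
    - [-0.03,0,-0.01,0,0,0]
    - [0,0,0,0,0,0]
    - [0,0,0,0,0,0]

```text
clock: 13.85
tcp_pos: [0.4755, 0.2119, 0.0745]
tool_rot: [-0.003, 0.615, 0.789, 0.003]
force: [-2.6, 18.0, -10.9]
width: 0.0005
grip_force: 9.3
```

```bash
python3 -c "
from h import *
loc()"
```

```text
t 13.85 local x -0.0014 y 0.1006 z 0.0745 F xy(local)z 1.7 18.1 -10.9
tilt [-0.0016  0.0093] yaw 14.11 w 0.0004645736645780981
```

Request:
play_rows:
  deltas:
    - [0.15,0,0,0,0,0]
    - [0.15,0,-0.1,0,0,0]
    - [0,0,-0.3,0,0,0]
    - [0,0,-0.3,0,0,0]
    - [0,0,-0.2,0,0,0]
    - [0,0,0,0,0,0]
    - [-0.3,0,0,0,0,0]
    - [-0.4,0,0,0,0,0]
    - [-0.4,0,0,0,0,0]
    - [-0.4,0,0,0,0,0]

```text
clock: 14.85
tcp_pos: [0.5062, 0.0852, 0.1646]
tool_rot: [-0.0, 0.617, 0.787, -0.0]
force: [0.1, 0.1, 0.3]
width: 0.0007
grip_force: 0.0
```

Request:
play_rows:
  deltas:
    - [-0.4,0,0,0,0,0]
    - [-0.4,0,0,0,0,0]
    - [-0.3,0,0,0,0,0]
    - [-0.2,0,0,0,0,0]
    - [0,0,0,0,0,0]
    - [0,0,0,0,0,0]

```text
clock: 15.45
tcp_pos: [0.537, -0.0389, 0.1645]
tool_rot: [-0.001, 0.617, 0.787, 0.0]
force: [0.2, 0.4, -0.5]
width: 0.0003
grip_force: 0.0
```

```bash
python3 -c "
from h import *
loc()
need(C-.15*YD,.064,13.8)"
```

```text
t 15.45 local x -0.0014 y -0.1576 z 0.1645 F xy(local)z 0.3 0.3 -0.5
tilt [-0.0007  0.001 ] yaw 13.74 w 0.0002635960931705169
t 15.45 tcp [ 0.537  -0.0389  0.1645] yaw 13.74 need [0.075 0.015 1.005] w [-0.001 -0.002 -0.002] width 0.0003 F [ 0.2  0.4 -0.5] grip 0.0
```

Request:
play_rows:
  deltas:
    - [0,0.015,0.3,0,0,0]
    - [0,0,0.35,0,0,0]
    - [0,0,0.35,0,0,0]
    - [0.1,0,0,0,0,0]
    - [0.11,0,0,0,0,0]
    - [0.06,0,0,0,0,0]
    - [0.06,0,0,0,0,0]
    - [0,0,0,0,0,0]

```text
clock: 16.25
tcp_pos: [0.5323, -0.0048, 0.0668]
tool_rot: [0.001, 0.616, 0.788, 0.002]
force: [0.4, 0.1, 0.9]
width: 0.0004
grip_force: 0.0
```

```bash
python3 -c "
from h import *
loc()"
```

```text
t 16.25 local x 0.0021 y -0.1233 z 0.0668 F xy(local)z 0.4 0.0 0.9
tilt [0.004 0.002] yaw 13.93 w 0.00040814311214454547
```

Request:
play_rows:
  deltas:
    - [0.04,0,-0.02,0,0,0]
    - [0.04,0,-0.02,0,0,0]
    - [0.04,0,-0.02,0,0,0]
    - [0.04,0,-0.02,0,0,0]
    - [0.04,0,-0.015,0,0,0]
    - [0.03,0,-0.01,0,0,0]
    - [0.03,0,0,0,0,0]
    - [0,0,0,0,0,0]
    - [0,0,0,0,0,0]

```text
clock: 17.15
tcp_pos: [0.5257, 0.018, 0.0761]
tool_rot: [0.001, 0.617, 0.787, 0.001]
force: [2.1, -5.6, 1.4]
width: 0.0006
grip_force: 2.5
```

```bash
python3 -c "
from h import *
loc()"
```

```text
t 17.15 local x 0.0012 y -0.0997 z 0.0761 F xy(local)z 0.7 -5.9 1.4
tilt [ 0.0025 -0.0002] yaw 13.77 w 0.0006106951828419862
```

Request:
play_rows:
  deltas:
    - [0.03,0,-0.01,0,0,0]
    - [0.03,0,0,0,0,0]
    - [0,0,0,0,0,0]
    - [0,0,0,0,0,0]

```text
clock: 17.55
tcp_pos: [0.5254, 0.0188, 0.0766]
tool_rot: [0.004, 0.618, 0.786, -0.001]
force: [5.5, -15.1, -6.1]
width: 0.0001
grip_force: 7.7
```

```bash
python3 -c "
from h import *
loc()"
```

```text
t 17.55 local x 0.0011 y -0.0988 z 0.0766 F xy(local)z 1.8 -15.9 -6.1
tilt [ 0.0054 -0.0063] yaw 13.6 w 0.0001310822172236214
```

Request:
play_rows:
  deltas:
    - [-0.2,0,0,0,0,0]
    - [-0.2,0,-0.1,0,0,0]
    - [-0.2,0,-0.3,0,0,0]
    - [-0.3,0,-0.3,0,0,0]
    - [-0.3,0,-0.2,0,0,0]
    - [0,0,0,0,0,0]
  jaw: 0

```text
clock: 18.15
tcp_pos: [0.5541, -0.0959, 0.1698]
tool_rot: [0.003, 0.619, 0.785, 0.002]
force: [-0.4, -0.5, -0.4]
width: 0.0405
grip_force: 0.0
```

```bash
python3 -c "
from h import *
loc()
t=cam('top'); s=cam('side')
a=np.vstack([np.hstack([crop(t,265,195,66,50,6),crop(s,255,195,66,50,6)])])
cv2.imwrite('pics/g.png',a)
for sg in(1,-1):
  for al in(0,.1,.2,.3):
    ly=(84.5+4.5*np.cos(al)+40*np.sin(al))/1000;z=(30+40*np.cos(al)-4.5*np.sin(al))/1000
    P=[*(C+sg*ly*YD),z]; print(sg,al,((proj(t,P)[0]-[265,195]+.5)*6).round(0),((proj(s,P)[0]-[255,195]+.5)*6+[396,0]).round(0))
"
```

```text
t 18.15 local x 0.0016 y -0.217 z 0.1698 F xy(local)z -0.5 -0.4 -0.4
tilt [ 0.0069 -0.0002] yaw 13.47 w 0.04053279677359915
1 0 [ 43. 223.] [435.  89.]
1 0.1 [ 35. 225.] [430.  87.]
1 0.2 [ 28. 227.] [425.  85.]
1 0.3 [ 21. 230.] [420.  84.]
-1 0 [378. 132.] [693. 255.]
-1 0.1 [386. 130.] [699. 260.]
-1 0.2 [393. 128.] [705. 265.]
-1 0.3 [400. 127.] [711. 271.]
```

View pics/g.png

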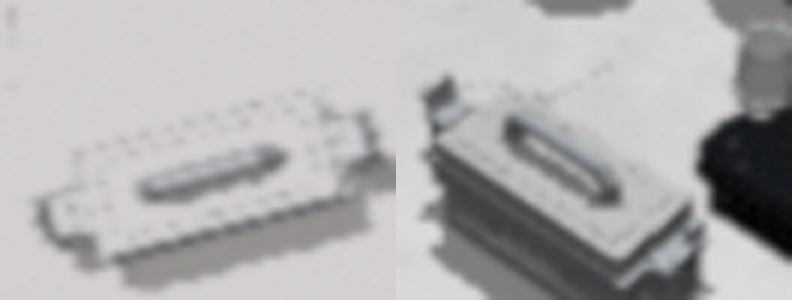

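Both tabs now stand at the predicted shut positions, (40,215) and (375,132) in the top panel. The lid is undisturbed. Next I'll fix the handle pose and move over it.

```bash
python3 -c "
from h import *
t=cam('top')
q=np.array([plane(t,((u+.5)/6-.5+265,(v+.5)/6-.5+195),.086) for u,v in((139,189),(287,156))]);d=q[0]-q[1]
m=q.mean(0)[:2];print(m,np.degrees(np.arctan2(-d[0],d[1])),(m-C)@XD,(m-C)@YD)
need(C+.001*XD,.17,13.5)
"
```

```text
[0.50182508 0.11187046] 11.173406043171692 0.0003682575904991499 -0.0027981513956058207
t 18.3 tcp [ 0.5514 -0.09    0.1659] yaw 13.88 need [ 2.107  0.009 -0.034] w [-0.001 -0.007  0.013] width 0.0527 F [-0.2 -0.1  0.6] grip 0.0
```

Request:
play_rows:
  deltas:
    - [0.2,0,0,0,0,0]
    - [0.4,0,0,0,0,0]
    - [0.4,0,0,0,0,0]
    - [0.4,0,0,0,0,0]
    - [0.4,0.01,0,0,0,0]
    - [0.2,0,0,0,0,0]
    - [0.1,0,0,0,0,0.048]
    - [0,0,0.2,0,0,0]
    - [0,0,0,0,0,0]
    - [0,0,0,0,0,0]

```text
clock: 19.3
tcp_pos: [0.5019, 0.1131, 0.1461]
tool_rot: [-0.001, 0.626, 0.78, -0.0]
force: [0.0, -0.2, 0.3]
width: 0.0871
grip_force: 0.0
```

```bash
python3 -c "
from h import *
need(C+.0005*XD-.001*YD,.084,12.5)
"
```

```text
t 19.3 tcp [0.5019 0.1131 0.1461] yaw 12.52 need [ 0.006 -0.002  0.621] w [-0.003 -0.002  0.001] width 0.0871 F [ 0.  -0.2  0.3] grip 0.0
```

Request:
play_rows:
  deltas:
    - [0,0,0.2,0,0,0]
    - [0,0,0.2,0,0,0]
    - [0,0,0.15,0,0,0]
    - [0,0,0.07,0,0,0]
    - [0,0,0,0,0,0]
    - [0,0,0,0,0,0]

```text
clock: 19.9
tcp_pos: [0.5039, 0.1125, 0.0857]
tool_rot: [0.0, 0.626, 0.779, 0.001]
force: [0.4, 0.2, 0.3]
width: 0.0869
grip_force: 0.0
```

Request:
play_rows:
  deltas:
    - [0,0,0,0,0,0]
    - [0,0,0,0,0,0]
    - [0,0,0,0,0,0]
    - [0,0,0,0,0,0]
    - [0,0,0,0,0,0]
    - [0,0,0,0,0,0]
    - [0,0,0,0,0,0]
    - [0,0,0,0,0,0]
    - [0,0,0,0,0,0]
    - [0,0,0,0,0,0]
  jaw: 1
  newtons: 25

```text
clock: 20.9
tcp_pos: [0.5034, 0.1125, 0.085]
tool_rot: [0.0, 0.626, 0.78, 0.001]
force: [0.6, 1.1, 0.3]
width: 0.0152
grip_force: 0.0
```

```bash
python3 -c "
from h import *
need(C+.0005*XD-.001*YD,.084,12.5)
"
```

```text
t 20.9 tcp [0.5034 0.1125 0.085 ] yaw 12.43 need [ 0.016 -0.015  0.01 ] w [ 0.003 -0.002 -0.002] width 0.0152 F [0.6 1.1 0.3] grip 0.0
```

Request:
play_rows:
  deltas:
    - [0,-0.012,0,0,0,0]
    - [0,0,0,0,0,0]
    - [0,0,0,0,0,0]
    - [0,0,0,0,0,0]
    - [0,0,0,0,0,0]
    - [0,0,0,0,0,0]

```text
clock: 21.5
tcp_pos: [0.5021, 0.1122, 0.085]
tool_rot: [0.0, 0.626, 0.78, 0.001]
force: [-0.5, -0.4, 0.8]
width: 0.0091
grip_force: 25.0
```

```bash
python3 -c "
from h import *
need(C+.0005*XD-.001*YD,.084,12.5)
"
```

```text
t 21.5 tcp [0.5021 0.1122 0.085 ] yaw 12.43 need [ 0.015 -0.003  0.01 ] w [ 0.003 -0.002 -0.002] width 0.0091 F [-0.5 -0.4  0.8] grip 25.0
```

Request:
play_rows:
  deltas:
    - [0,0,0,0,0,0]
    - [0,0,-0.03,0,0,0]
    - [0,0,-0.05,0,0,0]
    - [0,0,-0.07,0,0,0]
    - [0,0,-0.1,0,0,0]
    - [0,0,0,0,0,0]
  newtons: 40

```text
clock: 22.1
tcp_pos: [0.5034, 0.1125, 0.1118]
tool_rot: [0.001, 0.626, 0.78, 0.002]
force: [0.6, -0.3, -0.6]
width: 0.0086
grip_force: 40.0
```

Request:
play_rows:
  deltas:
    - [0,0,-0.15,0,0,0]
    - [0,0,-0.15,0,0,0]
    - [0,0,-0.15,0,0,0]
    - [0,0,-0.15,0,0,0]
    - [0,0,-0.1,0,0,0]
    - [0,0,-0.05,0,0,0]
    - [0,0,0,0,0,0]
    - [0,0,0,0,0,0]
    - [0,0,0,0,0,0]

```text
clock: 23.0
tcp_pos: [0.5016, 0.112, 0.1843]
tool_rot: [-0.0, 0.626, 0.78, 0.0]
force: [-0.6, -0.4, -2.0]
width: 0.009
grip_force: 40.0
```

```bash
python3 -c "
from h import *
loc();need(C,.185,12.5)
t=cam('top'); s=cam('side')
cv2.imwrite('pics/i.png',np.hstack([crop(t,255,180,80,80,5),crop(s,245,170,80,80,5)]))
"
```

```text
t 23.0 local x 0.0001 y -0.0026 z 0.1843 F xy(local)z -0.6 -0.3 -2.0
tilt [0.     0.0006] yaw 12.44 w 0.008999124558044667
t 23.0 tcp [0.5016 0.112  0.1843] yaw 12.44 need [ 0.026 -0.002 -0.007] w [ 0.    -0.001 -0.002] width 0.009 F [-0.6 -0.4 -2. ] grip 40.0
```

View pics/i.png

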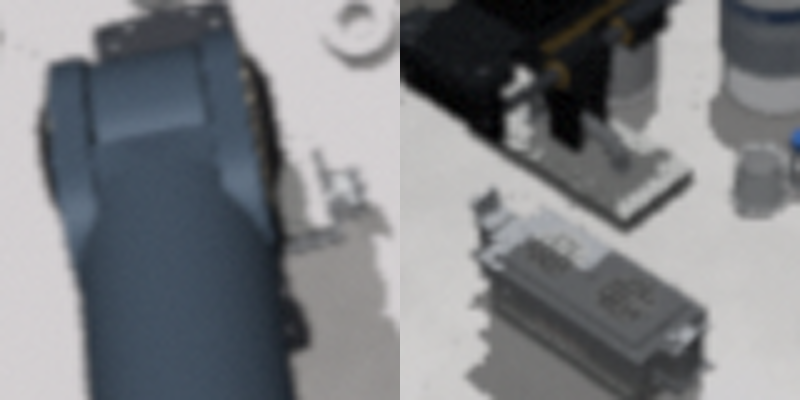

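The cover is held level about 99 mm up. The inner lid, with its holed plateau visible, stays on the container with both levers upright.

```bash
python3 -c "
from rig import hand_in
print(hand_in())"
```

```text
the job is handed in; nothing more can be done
None
```

I handed in the job at about 23 s: both lids went on together and were released, both clamps were swung shut over the inner lid, and the dust cover is held level about 10 cm above where it sat. The last side view shows the inner lid still clamped in place.

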